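# Unhook the monitor loudspeaker through its sprung keeper

## Robot

A 7-joint arm with a two-finger parallel gripper is mounted at the origin on the work surface. World frame = base frame: x ahead of the robot, y to its left, z up, the work surface at z = 0. Lengths are in m, angles in rad, forces in N, time in s.
With the tool pointing down it reaches from about 0.425 to 0.875 m from the base axis. Payload 4.7 kg.
Tool frame: the origin (TCP) lies on the centre line of the jaws, within the pads' length; the fingertips stand 14 mm ahead of it and the grasp point (between the pads) lies 5 mm behind it; z points along the fingers, x is the direction in which the jaws open and shut, and the axes are right-handed (so a half turn about z gives the same grasp; the last joint's range is limited). The gripper opens to 87 mm and grips with 3 to 60 N. Pads are 19 mm wide; open, the fingers measure 117 mm over their backs; the gripper's body (75 mm by 190 mm) begins 51 mm behind the grasp point.
Start: joints at [1.143, 0.321, -0.07, 1.45, 0.023, 1.371, -0.057], TCP at [0.278, -0.588, 0.237] pointing down, gripper open.
Joint ranges: [-2.86, 2.86], [-0.3, 2.09], [-1.38, 1.24], [0.06, 2.45], [-1.56, 4.7], [0.09, 2.05], [-2.69, 2.69]. Speed limits (rad/s): [2.57, 2.57, 3.14, 3.14, 3.14, 3.14, 3.14].

## Interface

Orientations are given as a rotation vector (axis times angle).
In Python, from bench import ctrl gives the robot as it stands.
- The arm moves only by the tool drive_tool, never from a script. Its argument "rows" is a list that holds one entry, the list of rows, each a list of 5 numbers: the shift along the tool's x, y, z scaled (see below), then the turn about the tool's z scaled (see below), then the closure in counts, from 0 (fully open) to 255 (shut). In form: [[[dx, dy, dz, spin, jaw], ...]]. A call has 1 to 20 rows; each row is the pose to reach, as a shift and turn from the pose commanded when the call began, along the tool's axes at that moment, turning the shorter way round; what a row does not reach only later rows make up. The controller multiplies each number of a shift by 300 mm and each number of a turn by pi rad. A row lasts 1/8 s, in which the tool goes at most 62.5 mm and 10.7 degrees, less where a joint would pass 70% of its speed; a pose out of reach is approached as far as the arm can. A call with a number of a shift or a turn outside -1 to 1 is refused whole. A call with a gripper value outside its range is refused whole. The fingers move at their own pace and stop on an object; "grip_force" is the grip in N (left out, the last holds). Time passes only in rows, so rows that repeat a pose let the fingers close. It gives the time, the measured TCP pose, the force and the opening at its end, in the units of the state.
- ctrl.get_state(): the state, without advancing time (a new reading comes with each control period).
- ctrl.get_image(name): name is "scene" or "top" or "wrist"; returns a dict with "img" (420x560x3 uint8, blue, green, red), "camera_matrix" (3x3 intrinsics, pixels), "R" (3x3) and "t" (3): a world point X has camera coordinates R X + t. Camera axes: x right, y down, z forward; pixel columns grow to the right and rows downward; lengths in m; the calibration is good to about 2 mm. A picture is of the moment at which its call begins. There is no depth.
- ctrl.close_job(): hands the job in, once; it reports no verdict.
The state is a dict: "time": time; "joint_positions": joint angles; "qd": joint speeds; "joint_torque": joint torques, N m; "position": TCP position; "tool_rot": TCP orientation; "ft_force": force on the tool from outside, world axes, zero at the start; "torque": the same for the moment, N m; "grip_width": opening from 0.0 (shut) to 1.0 (fully open).
Only numpy, scipy, OpenCV 4.12 (cv2) and the standard library are available. Lean on these libraries where they do the work, as an engineer would, in place of code of your own. Each camera call takes 0.05 s, during which the arm holds its last target.

## Task

Take the small portable loudspeaker off its safety hook and set it down gently, upright, inside the low grey tray. Hold it by its upper handle bar, press its round lower bar back against the hook's sprung keeper until you feel the keeper's stop, and only then lift it up and off over the hook's nose; do not strain the hook, do not touch the hook with the gripper, and leave the microphone, mug and memory stick where they are.

Things in the scene. Friction and masses are not known exactly. Their poses are not given: they have to be found in the camera images.
- speaker: Loose black loudspeaker box, 70 (x) x 98 (y) x 75 (z) mm, 0.3 to 0.6 kg, same front and back, with a stiff steel bail on top: two uprights (14 x 8 mm) at y = -53 and +53 mm up to z = 205, joined by a round bar and, above it, a handle bar. Origin: centre of the box's underside, z up. At the start it hangs on the hook by the round bar, same yaw as the hook, underside 35 mm over the desk.
- handle (a point): Centre of the speaker's handle bar, 193 mm above its origin: flat-sided rubber bar along the speaker's y, 14 mm thick (x), 24 mm tall. Grasp it in its middle from above, closing along x, firmly (60 N or more), fingertips at most 18 mm below this point.
- bar (a point): Centre of the speaker's round hanging bar, diameter 12 mm, along the speaker's y, 151 mm above its origin. Between box top (z = 75) and bar (z = 145) is the opening through which the hook's arm passes.
- hook: Fixed safety hook, 202 mm high. Origin on the desk below the bar's seat, z up; nose points to its -x, post (30 mm square) at x = 115 mm. Steel arm 30 mm wide along x, z = 168 to 180. A latch carriage clamped on the arm bears lip, nose plate, runner under the arm (underside z = 158) and keeper; it sits e = 0 to 28 mm back, different each time, not reported. More than 30 N from the speaker damages the hook.
- seat (a point): Fixed to the hook, 180 mm over its origin: top of the arm, where the bar rests (bar centre 6 mm higher, at hook x = 0 to 1.5 mm) behind a wall 15 mm high, inner face at x = -12. To get off: lift the bar 25 to 45 mm (best 33; higher, the box hits the runner), then go to the hook's -x over the nose plate (front at x = -54 + e); with the speaker's origin beyond x = -95 mm it is free.
- lip (a point): Fixed to the hook at x = 4, z = 195 mm: where the underside of the steel lip over the bar ends if e = 0; truly it ends at x = 4 + e mm. Lip 7 mm thick, 3 mm above the bar. The bar can only be lifted past it with its centre at x = 10 + e mm or more, that is with the keeper pressed back to its stop or up to 3 mm short of it.
- keeper_face (a point): Fixed to the hook at x = 8, z = 186 mm: front of the keeper if e = 0 (truly x = 8 + e). Keeper: aluminium flap 44 mm wide, z = 180 to 200, hinged at z = 163. The bar meets it at bar centre x = 2 + e and, pushed to +x, swings it back against a spring of 3 N, rising to 6 N; hard stop at bar centre x = 13 + e, where force climbs steeply. Stop pushing at about 10 N, lift from there.
- tray: Fixed low grey tray, 100 (x) x 138 (y) mm outside, 14 mm high, walls and floor 5 mm thick. Origin: centre of its underside on the desk, z up. The speaker stands on its floor, 5 mm over the desk, its x along the tray's x either way round, with 10 mm to spare each way in x and 15 mm in y. Set it down with less than 80 N.
- desk_mic: Bystander: loose desk microphone with black base 110 x 80 x 30 mm and a gooseneck to about 190 mm high reaching to its own -x; origin under the base's centre.
- mug: Bystander: loose white mug, 76 mm across, 90 mm high, origin under its centre.
- stick: Bystander: loose black memory stick, 59 x 18 x 9 mm, lying flat; origin under its centre.

How it is judged:
On the way:
1. the loudspeaker is off the hook, well clear of it (horizontal distance between speaker and hook above 0.095 m and contact force between speaker and hook below 0.1 N), for 0.2 s.
At the end, for the whole second after the job is handed in: The loudspeaker stands upright (within 0.08 rad) and at rest on the tray's floor, inside its rim (origin within 16 mm of the tray's centre in x and y, less than 9 mm above the desk), released and off the hook (x of speaker in the frame of tray between -0.016 and 0.016 m and y of speaker in the frame of tray between -0.016 and 0.016 m and z of speaker in the frame of tray below 0.009 m and angle between speaker's own z axis and vertical below 0.08 rad and linear speed of speaker below 0.03 m/s and horizontal distance between speaker and hook above 0.1 m); the robot touches nothing.
It fails at once if the loudspeaker, once shifted 5 mm from where it hung, bears on the hook with more than 30 N (contact force between speaker and hook above 30 N and distance of speaker from where it was at the start of the episode above 0.005 m).
It fails at once if the gripper pushes on the hook with more than 3 N (contact force between any of the fingers, the arm and hook above 3 N).
It fails at once if the loudspeaker is dropped or pushed into the tray with more than 80 N (contact force between speaker and tray above 80 N).
It fails at once if a bystander is moved by more than 20 mm (distance of any of desk_mic, mug, stick from where it was at the start of the episode above 0.02 m).
It also fails if it takes over 54 s, if anything falls off the work surface, if the arm or the gripper's body presses on something with over 40 N, if the wrist force passes 120 N, or if a joint passes its speed limit or range.

## Working session

There is one attempt and no reset: what is moved stays moved. The work goes in short steps, Python scripts to look and compute and a tool call to move; the robot and the scene stay as the last step left them, time stands still between calls to the robot, and variables do not carry over. Pictures are saved under pics/ and viewed, and the job is handed in when it is done.

Besides the shell and the picture viewer there is one more tool, called after "Emit:" as name([rows], argument=value, ...), one row to a line, values as JSON. drive_tool: Moves the arm, as the interface text tells. Its arguments: {"type":"object","properties":{"rows":{"type":"array"},"grip_force":{"type":"number"}},"required":["rows"]}

```bash
mkdir -p pics; ls; python3 - <<'E'
from bench import ctrl
import cv2
print(ctrl.get_state())
for n in("scene","top","wrist"):
    d=ctrl.get_image(n); cv2.imwrite(f"pics/{n}0.png",d["img"]); print(n,d["camera_matrix"],d["R"],d["t"])
E
```

```text
pics
{'time': 0.0, 'joint_positions': array([ 1.14311703,  0.32182244, -0.07011534,  1.45169559,  0.02261277,
        1.37077572, -0.05692802]), 'qd': array([ 0.00071478, -0.00137899, -0.00107033, -0.00141377,  0.00031703,
        0.00156316,  0.00031268]), 'joint_torque': array([-1.32998812e-04, -4.91281128e+01, -4.03564554e-01, -3.12526238e+01,
       -6.36726804e-02,  4.35681792e-02,  1.72794994e-04]), 'position': array([ 0.27764916, -0.58713033,  0.23545175]), 'tool_rot': array([-2.65341653e+00,  1.68020651e+00,  2.61999824e-03]), 'ft_force': array([ 0.11659769,  0.66919085, -0.19266025]), 'torque': array([ 0.00990765,  0.0079966 , -0.01219079]), 'grip_width': 0.9982696058493051}
scene [[379.70195273   0.         279.07207058]
 [  0.         379.70195273 206.0538083 ]
 [  0.           0.           1.        ]] [[ 0.33620281  0.94170627  0.01252901]
 [ 0.81280876 -0.2834133  -0.50893892]
 [-0.47572008  0.18129038 -0.86071145]] [-0.16379411 -0.34912254  1.38579759]
top [[543.51958046   0.         282.7659742 ]
 [  0.         543.51958046 213.1416605 ]
 [  0.           0.           1.        ]] [[-0.00919566 -0.99992055 -0.00862151]
 [-0.99278999  0.01015988 -0.11943541]
 [ 0.11951351  0.00746106 -0.99280454]] [0.02527702 0.5498798  1.56420888]
wrist [[371.69226075   0.         275.74585749]
 [  0.         371.69226075 208.25875252]
 [  0.           0.           1.        ]] [[ 0.42875063 -0.90342081 -0.00193522]
 [-0.86529754 -0.41127171  0.28655845]
 [-0.25967877 -0.12118757 -0.95806081]] [-0.64805841 -0.0354359   0.39180289]
```

View pics/scene0.png

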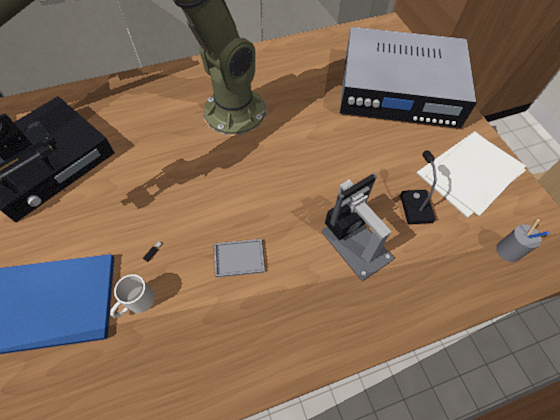

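View pics/top0.png

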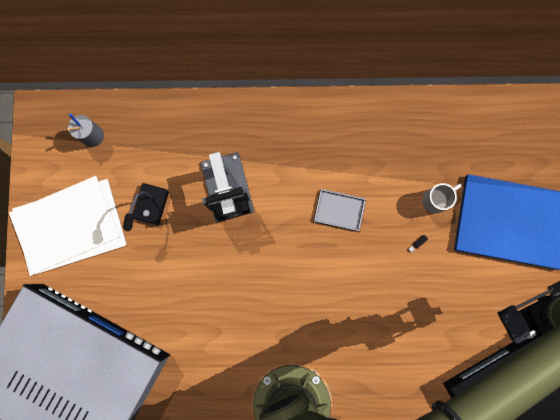

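View pics/wrist0.png

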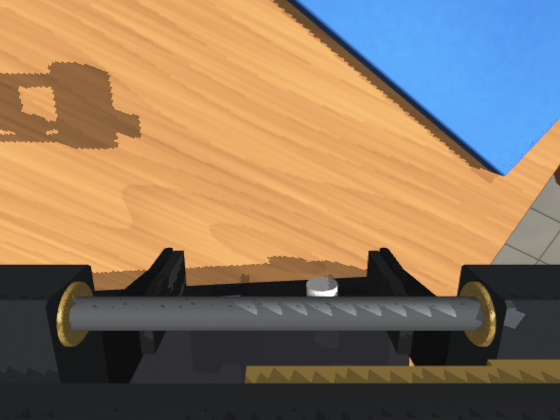

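The scene view shows the speaker and hook at about (360,225), the tray at (240,258), the mic at (420,205), the mug at (132,295) and the stick at (152,250). In the top view the hook is at about (225,187) and the tray at (340,210). I'll enlarge both.

```bash
python3 - <<'E'
import cv2
a=cv2.imread("pics/scene0.png")[160:285,310:410]; cv2.imwrite("pics/sc1.png",cv2.resize(a,None,fx=4.7,fy=4.7,interpolation=cv2.INTER_CUBIC))
a=cv2.imread("pics/top0.png")[140:240,180:380]; cv2.imwrite("pics/tc1.png",cv2.resize(a,None,fx=4,fy=4,interpolation=cv2.INTER_CUBIC))
E
```

```text
(no output)
```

View pics/sc1.png

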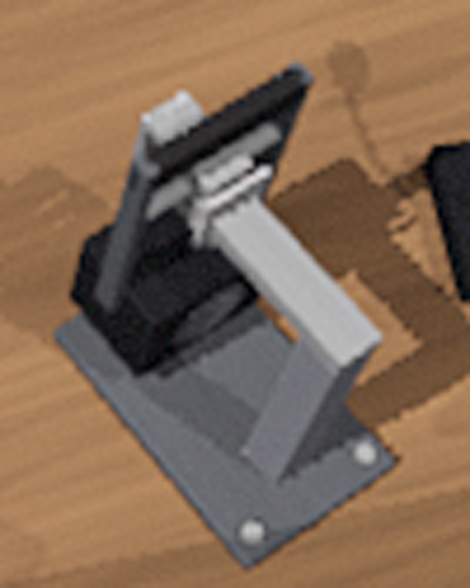

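View pics/tc1.png

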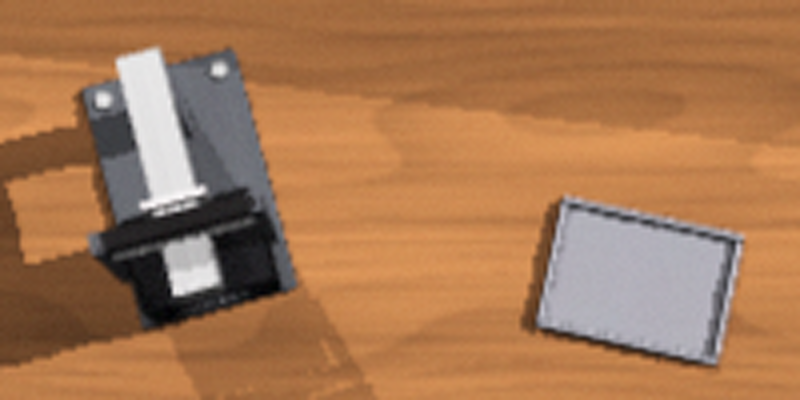

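```bash
cat > h.py <<'E'
import numpy as np,cv2
from bench import ctrl
from scipy.spatial.transform import Rotation as Rot
def ray(d,u,v):
    K=d["camera_matrix"];R=d["R"];t=d["t"]
    c=-R.T@t; w=R.T@np.linalg.inv(K)@np.array([u,v,1.]); return c,w/np.linalg.norm(w)
def onz(d,u,v,z):
    c,w=ray(d,u,v); return c+w*(z-c[2])/w[2]
def tri(rs):
    A=sum(np.eye(3)-np.outer(w,w) for c,w in rs); b=sum((np.eye(3)-np.outer(w,w))@c for c,w in rs)
    p=np.linalg.solve(A,b); return p,[np.linalg.norm((np.eye(3)-np.outer(w,w))@(p-c)) for c,w in rs]
def proj(d,X):
    q=d["R"]@np.asarray(X)+d["t"]; q=d["camera_matrix"]@q; return q[:2]/q[2]
E
python3 - <<'E'
from h import *
T=ctrl.get_image("top");S=ctrl.get_image("scene")
print(-T["R"].T@T["t"],-S["R"].T@S["t"])
f=lambda x,y:(180+(x+.5)/4-.5,140+(y+.5)/4-.5)
# arm centre line top (z .18)
a=onz(T,*f(138,52),.18);b=onz(T,*f(166,190),.18);print("arm",a,b,np.arctan2(a[1]-b[1],a[0]-b[0]))
# handle
for p in [(103,240),(252,190),(112,258),(268,215)]: print("h",p,onz(T,*f(*p),.24))
# plate bolts
for p in [(103,100),(219,68)]: print("bolt",onz(T,*f(*p),.01))
# tray
img=T["img"][180:240,300:380].astype(int)
hsv=cv2.cvtColor(T["img"],cv2.COLOR_BGR2HSV)
m=((hsv[...,1]<70)).astype(np.uint8); m[:, :305]=0;m[:,375:]=0;m[:182]=0;m[238:]=0
c=max(cv2.findContours(m,0,2)[0],key=cv2.contourArea); r=cv2.minAreaRect(c);print(r)
bx=cv2.boxPoints(r);P=np.array([onz(T,*q,.014) for q in bx]);print("tray",P,P.mean(0),np.linalg.norm(P-np.roll(P,1,0),axis=1))
hs=cv2.cvtColor(S["img"],cv2.COLOR_BGR2HSV);m=(hs[...,1]<70).astype(np.uint8);m[:,:205]=0;m[:,275:]=0;m[:230]=0;m[285:]=0
c=max(cv2.findContours(m,0,2)[0],key=cv2.contourArea); r=cv2.minAreaRect(c)
P=np.array([onz(S,*q,.014) for q in cv2.boxPoints(r)]);print("trayS",P,P.mean(0),np.linalg.norm(P-np.roll(P,1,0),axis=1))
E
```

```text
[0.3592035  0.00801764 1.61884673] [ 0.99808965 -0.1959318   1.01714198]
arm [0.69922384 0.2030314  0.18      ] [0.60444893 0.18366069 0.18      ] 0.20160969549429153
h (103, 240) [0.56215498 0.21665033 0.24      ]
h (252, 190) [0.59363248 0.12099037 0.24      ]
h (112, 258) [0.55043941 0.2107842  0.24      ]
h (268, 215) [0.57726283 0.11071798 0.24      ]
bolt [0.70272123 0.25228716 0.01      ]
bolt [0.72636942 0.16474459 0.01      ]
((339.57672119140625, 209.64710998535156), (46.861976623535156, 33.81879806518555), 12.26477336883545)
tray [[ 0.52741072 -0.06967702  0.014     ]
 [ 0.6264901  -0.09271321  0.014     ]
 [ 0.59499709 -0.22856834  0.014     ]
 [ 0.49643256 -0.20462634  0.014     ]] [ 0.56133262 -0.14889623  0.014     ] [0.13845926 0.10172213 0.13945761 0.10143069]
trayS [[ 0.49658052 -0.21131033  0.014     ]
 [ 0.52816197 -0.07045089  0.014     ]
 [ 0.63133489 -0.093991    0.014     ]
 [ 0.60032715 -0.22792742  0.014     ]] [ 0.56410113 -0.15091991  0.014     ] [0.10506898 0.14435639 0.10582433 0.13747888]
```

```bash
python3 - <<'E'
from h import *
W=ctrl.get_image("wrist");s=ctrl.get_state()
R=Rot.from_rotvec(s["tool_rot"]).as_matrix()
print(R.T@(-W["R"].T@W["t"]-s["position"]), W["R"]@R)
print(R)
E
```

```text
[-0.00111475 -0.07920989 -0.14858788] [[ 9.99999109e-01 -1.25731406e-03  4.48365013e-04]
 [ 1.33306354e-03  9.58082675e-01 -2.86488762e-01]
 [-6.93644038e-05  2.86489104e-01  9.58083498e-01]]
[[ 4.27609884e-01 -9.03963324e-01 -3.10425695e-04]
 [-9.03963158e-01 -4.27609994e-01  5.50501069e-04]
 [-6.30373906e-04  4.52136935e-05 -9.99999800e-01]]
```

Emit:
drive_tool([
  [[-0.3, -0.3, -0.5, -0.2, 0], [-0.887, -0.885, -0.61, -0.443, 0], [-0.887, -0.885, -0.61, -0.443, 0], [-0.887, -0.885, -0.61, -0.443, 0], [-0.887, -0.885, -0.61, -0.443, 0], [-0.887, -0.885, -0.61, -0.443, 0], [-0.887, -0.885, -0.61, -0.443, 0], [-0.887, -0.885, -0.61, -0.443, 0], [-0.887, -0.885, -0.61, -0.443, 0], [-0.887, -0.885, -0.61, -0.443, 0]],
])

```text
time: 1.55
position: [0.4037, -0.2342, 0.4191]
tool_rot: [-3.115, -0.407, 0.001]
ft_force: [-0.8, -0.1, -0.3]
grip_width: 0.997
```

Emit:
drive_tool([
  [[0.918, -0.908, 0, 0, 0], [0.918, -0.908, 0, 0, 0], [0.918, -0.908, 0, 0, 0], [0.918, -0.908, 0, 0, 0], [0.918, -0.908, 0, 0, 0], [0.918, -0.908, 0, 0, 0], [0.918, -0.908, 0, 0, 0], [0.918, -0.908, 0, 0, 0], [0.918, -0.908, 0, 0, 0], [0.918, -0.908, 0, 0, 0]],
])

```text
time: 2.8
position: [0.5992, 0.0989, 0.42]
tool_rot: [3.114, 0.406, 0.001]
ft_force: [-0.5, -0.5, 1.5]
grip_width: 0.998
```

```bash
python3 - <<'E'
from h import *
W=ctrl.get_image("wrist");cv2.imwrite("pics/w1.png",W["img"])
import pickle;s=ctrl.get_state();pickle.dump((W,s),open("w1.pkl","wb"));print(s["position"],s["tool_rot"])
E
```

```text
[0.59921293 0.09919642 0.42009808] [3.11381534e+00 4.06528798e-01 1.24051134e-03]
```

View pics/w1.png

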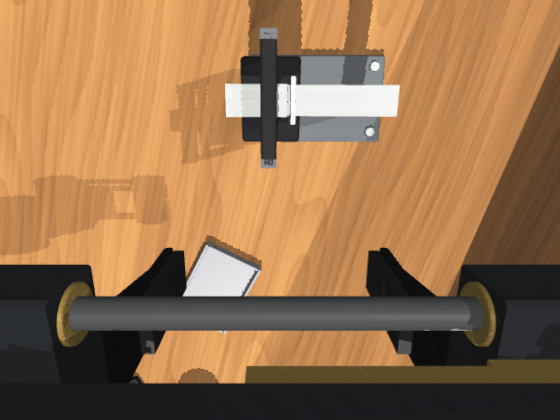

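The wrist view shows the handle bar nearly vertical at column 268 (rows 28–167), the arm at rows 84–116, and the keeper behind the bar at about column 292.

```bash
python3 - <<'E'
from h import *
import pickle
W,s=pickle.load(open("w1.pkl","rb"))
im=W["img"]; cv2.imwrite("pics/w1c.png",cv2.resize(im[20:180,215:415],None,fx=4,fy=3.7,interpolation=cv2.INTER_CUBIC))
g=cv2.cvtColor(im,cv2.COLOR_BGR2GRAY).astype(float)
# arm edges: top and bottom rows per column 310..395
def edge(v,lo,hi,):
    d=np.diff(v[lo:hi]); i=np.argmax(abs(d)); 
    w=abs(d[max(0,i-1):i+2]); return lo+.5+(np.arange(max(0,i-1),max(0,i-1)+len(w))*w).sum()/w.sum()
L=[];
for c in range(305,375,5):
    L.append((c,edge(g[:,c],76,95),edge(g[:,c],105,128)))
L=np.array(L)
mid=np.polyfit(L[:,0],L[:,1:].mean(1),1);print(L[:,1:].mean(0),mid)
p=[onz(W,c,np.polyval(mid,c),.18) for c in (230,395)];v=p[1]-p[0];print("arm",p,np.arctan2(v[1],v[0]))
e=[onz(W,340,L[:,k].mean(),.18) for k in(1,2)];print("w",np.linalg.norm(e[0]-e[1]))
H=[]
for r in list(range(42,78,4))+list(range(122,156,4)):
    H.append((r,edge(g[r],254,267),edge(g[r],270,284)))
H=np.array(H);print(H.round(1))
m=np.polyfit(H[:,0],H[:,1:].mean(1),1)
p=[onz(W,np.polyval(m,r),r,.24) for r in (28.5,166.5)];v=p[0]-p[1];print("handle",p,sum(p)/2,np.linalg.norm(v),np.arctan2(-v[0],v[1]))
e=[onz(W,H[:,k].mean(),98,.24) for k in(1,2)];print("w",np.linalg.norm(e[0]-e[1]))
E
```

```text
[ 84.41450158 115.99491032] [4.73783385e-03 9.86056870e+01]
arm [array([0.53540138, 0.1616994 , 0.18      ]), array([0.69569467, 0.20363769, 0.18      ])] 0.25589864363263237
w 0.03049282958121095
[[ 42.  259.4 276.7]
 [ 46.  259.4 276.6]
 [ 50.  259.4 276.6]
 [ 54.  259.4 276.7]
 [ 58.  260.6 275.5]
 [ 62.  260.7 275.3]
 [ 66.  260.7 275.3]
 [ 70.  260.6 275.4]
 [ 74.  260.5 275.3]
 [122.  261.5 275.2]
 [126.  262.3 275.4]
 [130.  259.7 275.8]
 [134.  259.6 275.5]
 [138.  259.8 275.7]
 [142.  260.2 276.2]
 [146.  260.2 276.2]
 [150.  260.2 275.8]
 [154.  260.6 275.8]]
handle [array([0.55941637, 0.22558746, 0.24      ]), array([0.58776982, 0.1168641 , 0.24      ])] [0.57359309 0.17122578 0.24      ] 0.11235962968227163 0.2551033973691051
w 0.013189530418443854
```

View pics/w1c.png

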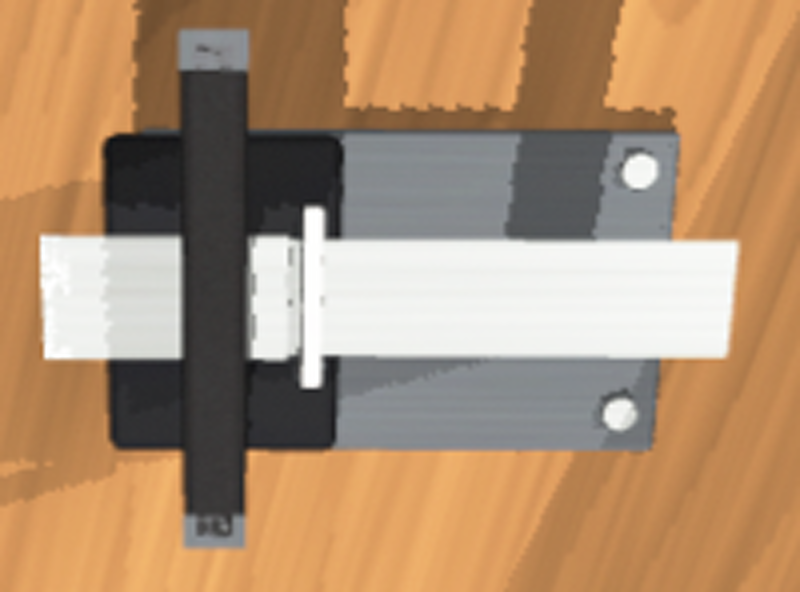

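Emit:
drive_tool([
  [[-0.021, -0.254, 0, 0, 0], [-0.021, -0.254, 0, 0, 0], [-0.021, -0.254, 0.2, 0, 0], [-0.021, -0.254, 0.37, 0, 0], [-0.021, -0.254, 0.37, 0, 0], [-0.021, -0.254, 0.37, 0, 0], [-0.021, -0.254, 0.37, 0, 0]],
])

```text
time: 3.72
position: [0.5747, 0.1735, 0.3115]
tool_rot: [-3.114, -0.411, -0.007]
ft_force: [0.2, -0.2, -0.1]
grip_width: 1.003
```

```bash
python3 - <<'E'
from h import *
import pickle
W,s=pickle.load(open("w1.pkl","rb"))
hd=np.array([.5736,.1712]);a=.2555;ax=np.array([np.cos(a),np.sin(a)])
for u in (288,290,291,295.5): print(u,[round(1e3*(onz(W,u,98,z)[:2]-hd)@ax,1) for z in(.18,.186,.2,.202)])
print("nose",1e3*(onz(W,225.5,98,.2)[:2]-hd)@ax,"post end",1e3*(onz(W,399,98,.18)[:2]-hd)@ax)
S=ctrl.get_image("scene");cv2.imwrite("pics/s2.png",cv2.resize(S["img"][130:280,290:440],None,fx=4,fy=4,interpolation=cv2.INTER_CUBIC))
W=ctrl.get_image("wrist");cv2.imwrite("pics/w2.png",W["img"])
print(ctrl.get_state())
E
```

```text
288 [np.float64(18.8), np.float64(18.6), np.float64(18.2), np.float64(18.1)]
290 [np.float64(20.8), np.float64(20.6), np.float64(20.1), np.float64(20.0)]
291 [np.float64(21.8), np.float64(21.6), np.float64(21.0), np.float64(21.0)]
295.5 [np.float64(26.3), np.float64(26.0), np.float64(25.3), np.float64(25.2)]
nose -41.23525642816449 post end 130.10747788025378
{'time': 3.825, 'joint_positions': array([ 0.32671583,  0.27426006, -0.8167595 ,  1.44488153,  0.19990796,
        1.50438523, -0.2211374 ]), 'qd': array([-0.00199496,  0.00509406,  0.00257843,  0.01479654,  0.00092207,
       -0.00403094,  0.00036541]), 'joint_torque': array([ 6.52604993e-02, -3.79409623e+01, -6.05272919e+00, -3.12973022e+01,
       -6.17114548e-02,  1.14422661e-02,  5.21609545e-04]), 'position': array([0.57434697, 0.17346344, 0.31068464]), 'tool_rot': array([-3.11412632, -0.41133703, -0.00531054]), 'ft_force': array([ 0.5808617 ,  0.18029134, -0.31371372]), 'torque': array([-0.05138299, -0.12388198, -0.00217034]), 'grip_width': 0.9980657962896912}
```

View pics/s2.png

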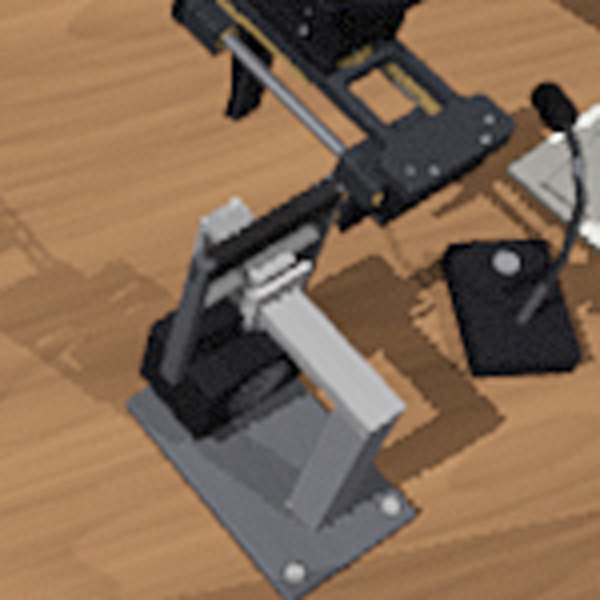

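View pics/w2.png

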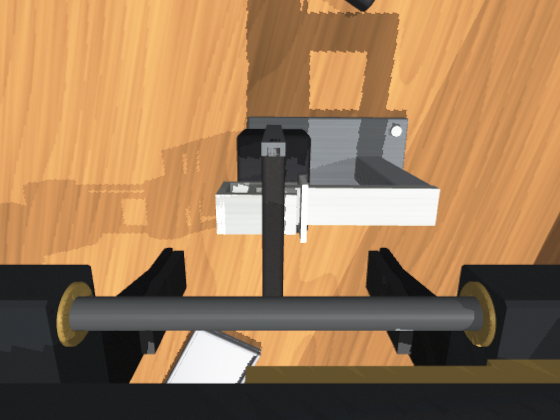

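The handle lies at column ~273, between the jaws, which are centred at 276. Keeper and nose both put e at about 13 mm. I'll descend and close.

Emit:
drive_tool([
  [[-0.004, 0.007, 0.1, 0, 0], [-0.004, 0.007, 0.18, 0, 0], [-0.004, 0.007, 0.24, 0, 0], [-0.004, 0.007, 0.27, 0, 0], [-0.004, 0.007, 0.27, 0, 0], [-0.004, 0.007, 0.27, 0, 0], [-0.004, 0.007, 0.27, 0, 0], [-0.004, 0.007, 0.27, 0, 0]],
])

```text
time: 4.82
position: [0.573, 0.1708, 0.228]
tool_rot: [3.114, 0.412, 0.001]
ft_force: [0.2, 0.3, 0.6]
grip_width: 0.999
```

```bash
python3 - <<'E'
from h import *
s=ctrl.get_state();print(s["position"],s["ft_force"],s["tool_rot"])
E
```

```text
[0.57304172 0.17077572 0.22796718] [0.19409786 0.25928832 0.63018795] [3.11449484e+00 4.11567708e-01 1.09982680e-03]
```

Emit:
drive_tool([
  [[0, 0, 0, 0, 120], [0, 0, 0, 0, 160], [0, 0, 0, 0, 200], [0, 0, 0, 0, 230], [0, 0, 0, 0, 255], [0, 0, 0, 0, 255], [0, 0, 0, 0, 255], [0, 0, 0, 0, 255], [0, 0, 0, 0, 255], [0, 0, 0, 0, 255]],
], grip_force=60)

```text
time: 6.08
position: [0.5731, 0.1707, 0.2276]
tool_rot: [-3.114, -0.412, -0.001]
ft_force: [0.0, 0.3, -0.7]
grip_width: 0.157
```

```bash
python3 - <<'E'
from h import *
s=ctrl.get_state();print(s["position"],s["ft_force"],s["torque"],s["grip_width"]*87)
W=ctrl.get_image("wrist");cv2.imwrite("pics/w3.png",W["img"])
E
```

```text
[0.57307277 0.17069526 0.22756003] [ 0.03133402  0.30032508 -0.72996479] [ 0.11654676 -0.37972951 -0.04987082] 13.626860656275078
```

View pics/w3.png

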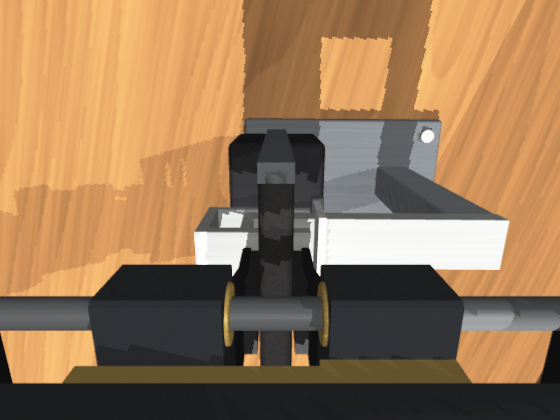

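Gripped at 13.6 mm opening, and the bar is between the pads. I'll take the weight by 1 mm and push back in steps.

Emit:
drive_tool([
  [[0, 0, -0.004, 0, 255], [0, 0, -0.004, 0, 255], [0.01, 0, -0.004, 0, 255], [0.02, 0, -0.004, 0, 255], [0.03, 0, -0.004, 0, 255], [0.04, 0, -0.004, 0, 255], [0.04, 0, -0.004, 0, 255], [0.04, 0, -0.004, 0, 255]],
])

```text
time: 7.12
position: [0.5844, 0.1738, 0.2287]
tool_rot: [3.114, 0.412, -0.0]
ft_force: [-0.3, 0.2, -3.0]
grip_width: 0.158
```

```bash
cat > st.py <<'E'
from h import *
s=ctrl.get_state();R=Rot.from_rotvec(s["tool_rot"]).as_matrix()
p=s["position"];print("x rel",1e3*R[:,0]@(p-np.array([.5731,.1707,.2276])),"z",p[2],"F tool",R.T@s["ft_force"],"M",R.T@s["torque"],s["time"])
E
python3 st.py
```

```text
x rel 11.682074655445474 z 0.22868374992776522 F tool [-0.27011764 -0.27952148  3.01238937] M [-0.04894686  0.14058353  0.01044362] 7.125
```

Emit:
drive_tool([
  [[0.005, 0, 0, 0, 255], [0.01, 0, 0, 0, 255], [0.015, 0, 0, 0, 255], [0.02, 0, 0, 0, 255], [0.02, 0, 0, 0, 255], [0.02, 0, 0, 0, 255]],
])

```text
time: 7.88
position: [0.5898, 0.1752, 0.2285]
tool_rot: [3.114, 0.411, -0.002]
ft_force: [-3.7, -1.0, -3.3]
grip_width: 0.157
```

```bash
python3 st.py
```

```text
x rel 17.317400642414718 z 0.22849731858638528 F tool [-3.77922646e+00 -3.04180447e-04  3.28671617e+00] M [-0.08011718 -0.79833002  0.02444577] 7.875
```

Emit:
drive_tool([
  [[0.005, 0, 0, 0, 255], [0.01, 0, 0, 0, 255], [0.015, 0, 0, 0, 255], [0.02, 0, 0, 0, 255], [0.02, 0, 0, 0, 255], [0.02, 0, 0, 0, 255]],
])

```text
time: 8.62
position: [0.5956, 0.1768, 0.2284]
tool_rot: [3.114, 0.412, -0.002]
ft_force: [-4.6, -1.0, -4.0]
grip_width: 0.157
```

```bash
python3 st.py
```

```text
x rel 23.328919362295483 z 0.22843667247226937 F tool [-4.70495893 -0.25377678  4.02891726] M [-0.10234417 -1.31021826  0.03667457] 8.625
```

Emit:
drive_tool([
  [[0.003, 0, 0, 0, 255], [0.006, 0, 0, 0, 255], [0.008, 0, 0, 0, 255], [0.008, 0, 0, 0, 255], [0.008, 0, 0, 0, 255]],
])

```text
time: 9.25
position: [0.5977, 0.1774, 0.2284]
tool_rot: [3.114, 0.412, -0.003]
ft_force: [-4.8, -1.4, -3.2]
grip_width: 0.16
```

```bash
python3 st.py
```

```text
x rel 25.50969760091369 z 0.22842964067381402 F tool [-4.94584619  0.08663113  3.23773984] M [-0.08040416 -1.4248519   0.06080839] 9.25
```

Emit:
drive_tool([
  [[0.003, 0, 0, 0, 255], [0.005, 0, 0, 0, 255], [0.005, 0, 0, 0, 255], [0.005, 0, 0, 0, 255]],
])

```text
time: 9.75
position: [0.5991, 0.1778, 0.2285]
tool_rot: [3.114, 0.412, -0.003]
ft_force: [-5.5, -1.3, -3.5]
grip_width: 0.152
```

```bash
python3 st.py
```

```text
x rel 26.963804761202447 z 0.2285025419478795 F tool [-5.61845468 -0.12105516  3.46768825] M [-0.09018443 -1.40678463  0.06461811] 9.75
```

Emit:
drive_tool([
  [[0.003, 0, 0, 0, 255], [0.005, 0, 0, 0, 255], [0.005, 0, 0, 0, 255], [0.005, 0, 0, 0, 255]],
])

```text
time: 10.25
position: [0.5995, 0.178, 0.2285]
tool_rot: [3.113, 0.412, -0.007]
ft_force: [-8.7, -2.4, -1.1]
grip_width: 0.156
```

```bash
python3 st.py
```

```text
x rel 27.384937408804294 z 0.22850182514374104 F tool [-8.98032371  0.02351852  1.14900622] M [-0.09029237 -2.25783124  0.0789965 ] 10.25
```

The stop shows clearly: 0.4 mm of advance added 3.4 N, to 9 N. Now I'll lift slowly.

Emit:
drive_tool([
  [[0, 0, -0.008, 0, 255], [0, 0, -0.016, 0, 255], [0, 0, -0.024, 0, 255], [0, 0, -0.024, 0, 255]],
])

```text
time: 10.75
position: [0.6016, 0.1786, 0.2364]
tool_rot: [-3.114, -0.412, -0.002]
ft_force: [-4.3, -0.3, -2.9]
grip_width: 0.153
```

```bash
python3 st.py
```

```text
x rel 29.593575580335433 z 0.23641815346125694 F tool [-4.26560098 -0.78504061  2.84922271] M [ 0.01166829 -0.85607027  0.08255986] 10.75
```

Emit:
drive_tool([
  [[0, 0, -0.01, 0, 255], [0, 0, -0.02, 0, 255], [0, 0, -0.03, 0, 255], [0, 0, -0.03, 0, 255]],
])

```text
time: 11.25
position: [0.6024, 0.1785, 0.2463]
tool_rot: [-3.114, -0.411, -0.005]
ft_force: [-2.7, -1.2, -0.3]
grip_width: 0.153
```

```bash
python3 st.py
```

```text
x rel 30.38792968836008 z 0.24625955223258095 F tool [-2.89571582  0.51287666  0.26623328] M [-0.01908657 -0.4083566   0.02359203] 11.25
```

Emit:
drive_tool([
  [[0, 0, -0.015, 0, 255], [0, 0, -0.03, 0, 255], [0, 0, -0.047, 0, 255], [0, 0, -0.047, 0, 255], [0, 0, -0.047, 0, 255]],
])

```text
time: 11.88
position: [0.6012, 0.1782, 0.2588]
tool_rot: [3.114, 0.412, -0.0]
ft_force: [-0.5, -0.5, -4.4]
grip_width: 0.155
```

```bash
python3 st.py; python3 - <<'E'
from h import *
W=ctrl.get_image("wrist");cv2.imwrite("pics/w4.png",W["img"])
S=ctrl.get_image("scene");cv2.imwrite("pics/s4.png",cv2.resize(S["img"][130:280,290:440],None,fx=4,fy=4,interpolation=cv2.INTER_CUBIC))
E
python3 st.py
```

```text
x rel 29.09634881625981 z 0.25884978502396694 F tool [-0.64119995  0.38367243  4.37056838] M [-0.01844032  0.11381841 -0.03611145] 11.875
x rel 29.002103079523348 z 0.25873888612517604 F tool [0.96855415 0.64618355 3.39315552] M [-0.0264071   0.11441041  0.02637323] 11.975
```

View pics/w4.png

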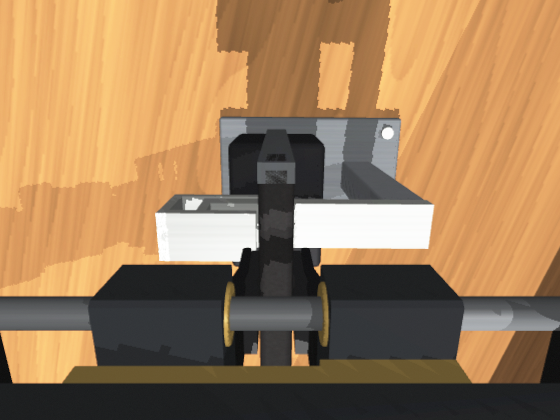

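View pics/s4.png

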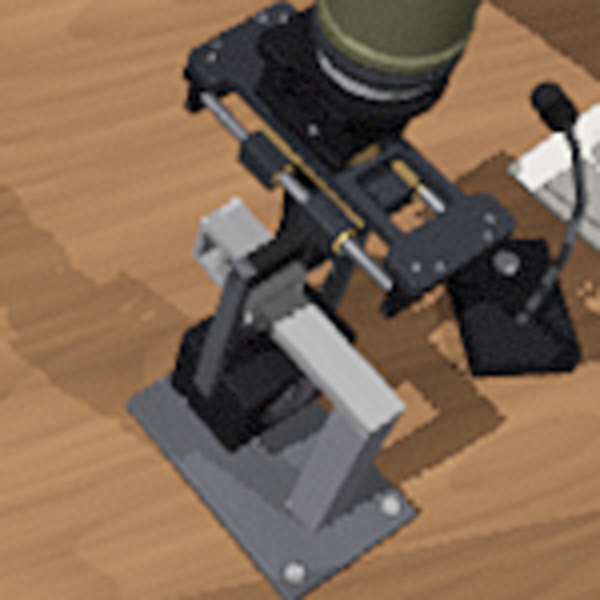

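The speaker hangs free 31 mm up with only its weight on the wrist. In the wrist view the arm still passes under the bar and the post end is at right. I'll go to hook −x.

Emit:
drive_tool([
  [[0, 0, -0.006, 0, 255], [-0.03, 0, -0.006, 0, 255], [-0.07, 0, -0.006, 0, 255], [-0.11, 0, -0.006, 0, 255], [-0.15, 0, -0.006, 0, 255], [-0.17, 0, -0.006, 0, 255], [-0.17, 0, -0.006, 0, 255]],
])

```text
time: 12.85
position: [0.5517, 0.1648, 0.2611]
tool_rot: [3.114, 0.411, 0.001]
ft_force: [-1.1, -1.0, -3.7]
grip_width: 0.156
```

```bash
python3 st.py
```

```text
x rel -22.141570059194258 z 0.26110394543374194 F tool [-1.30908078  0.66993574  3.66334721] M [-0.06500632  0.10357761  0.02649179] 12.85
```

Emit:
drive_tool([
  [[-0.04, 0, 0, 0, 255], [-0.08, 0, 0, 0, 255], [-0.13, 0, 0, 0, 255], [-0.18, 0, 0, 0, 255], [-0.23, 0, 0, 0, 255], [-0.28, 0, 0, 0, 255], [-0.33, 0, 0, 0, 255], [-0.35, 0, 0, 0, 255], [-0.35, 0, 0, 0, 255], [-0.35, 0, 0, 0, 255]],
])

```text
time: 14.1
position: [0.451, 0.1379, 0.2609]
tool_rot: [-3.114, -0.412, -0.001]
ft_force: [0.4, 0.1, -4.6]
grip_width: 0.154
```

```bash
python3 st.py; python3 - <<'E'
from h import *
S=ctrl.get_image("scene");cv2.imwrite("pics/s5.png",S["img"])
W=ctrl.get_image("wrist");cv2.imwrite("pics/w5.png",W["img"])
E
python3 st.py
```

```text
x rel -126.43472107227814 z 0.2609203743905884 F tool [0.39302797 0.03770399 4.56190991] M [0.03817916 0.08116428 0.01548426] 14.1
x rel -126.51034013707815 z 0.2607836620606017 F tool [ 0.27875351 -0.27935482  4.01684535] M [ 0.00570283  0.08599574 -0.01710529] 14.2
```

View pics/s5.png

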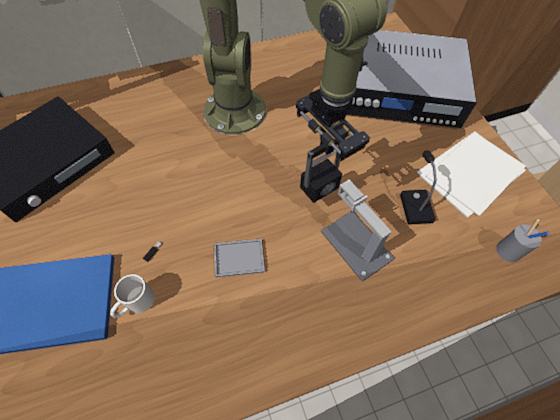

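View pics/w5.png

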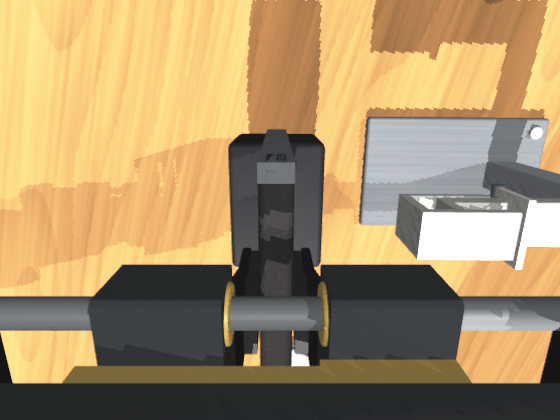

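The speaker hangs clear of the hook with its weight at about 4 N. The scene view shows it at (322,180) and the tray at (240,258). I'll carry it towards the tray.

Emit:
drive_tool([
  [[0, 0.08, 0, 0, 255], [0, 0.2, 0, 0, 255], [0, 0.35, 0, 0.02, 255], [0, 0.5, 0, 0.05, 255], [0, 0.6, 0, 0.09, 255], [0, 0.65, 0, 0.13, 255], [0, 0.65, 0, 0.157, 255], [0, 0.65, 0, 0.157, 255], [0, 0.65, 0, 0.157, 255], [0, 0.65, 0, 0.157, 255]],
])

```text
time: 15.45
position: [0.5013, -0.0503, 0.2608]
tool_rot: [3.121, -0.359, -0.0]
ft_force: [0.5, -0.8, -4.0]
grip_width: 0.16
```

```bash
cat > go.py <<'E'
from h import *
s=ctrl.get_state();R=Rot.from_rotvec(s["tool_rot"]).as_matrix();p=s["position"]
T=ctrl.get_image("top");S=ctrl.get_image("scene")
cv2.imwrite("pics/t6.png",cv2.resize(T["img"][150:270,230:390],None,fx=4,fy=4));cv2.imwrite("pics/s6.png",cv2.resize(S["img"][160:300,180:330],None,fx=4,fy=4))
print("yaw",np.arctan2(R[1,0],R[0,0]),p,"d scaled",R.T@(np.array([.562,-.149,p[2]])-p)/.3, "spin",(np.arctan2(R[1,0],R[0,0])+.23)/np.pi)
E
python3 go.py;python3 st.py
```

```text
yaw -0.22914166725302326 [ 0.50127088 -0.05025339  0.26080393] d scaled [2.71904136e-01 2.74571414e-01 1.01937042e-05] spin 0.00027321579899798897
x rel -19.673300873303763 z 0.260862674370573 F tool [1.10379602 0.16764327 3.8550812 ] M [0.0020037  0.10695834 0.02250769] 15.55
```

View pics/t6.png

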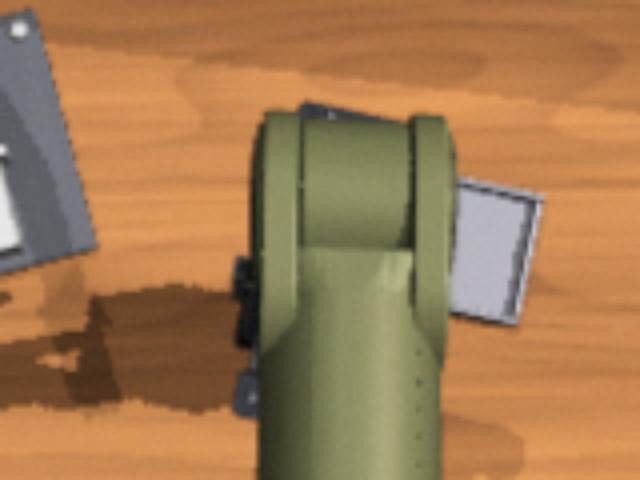

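Emit:
drive_tool([
  [[0.06, 0.06, 0, 0, 255], [0.16, 0.16, 0, 0, 255], [0.23, 0.23, 0, 0, 255], [0.272, 0.274, 0, 0, 255], [0.272, 0.274, 0.05, 0, 255], [0.272, 0.274, 0.11, 0, 255], [0.272, 0.274, 0.13, 0, 255], [0.272, 0.274, 0.13, 0, 255], [0.272, 0.274, 0.13, 0, 255]],
])

```text
time: 16.68
position: [0.5622, -0.1489, 0.2225]
tool_rot: [3.12, -0.36, 0.002]
ft_force: [-0.7, -0.1, -3.6]
grip_width: 0.157
```

```bash
python3 go.py;python3 - <<'E'
from h import *
W=ctrl.get_image("wrist");cv2.imwrite("pics/w6.png",W["img"])
E
```

```text
yaw -0.22997539012583523 [ 0.56219146 -0.14892582  0.22250922] d scaled [-5.65040345e-04  3.86235187e-04 -5.44706498e-07] spin 7.833566244387614e-06
```

View pics/s6.png

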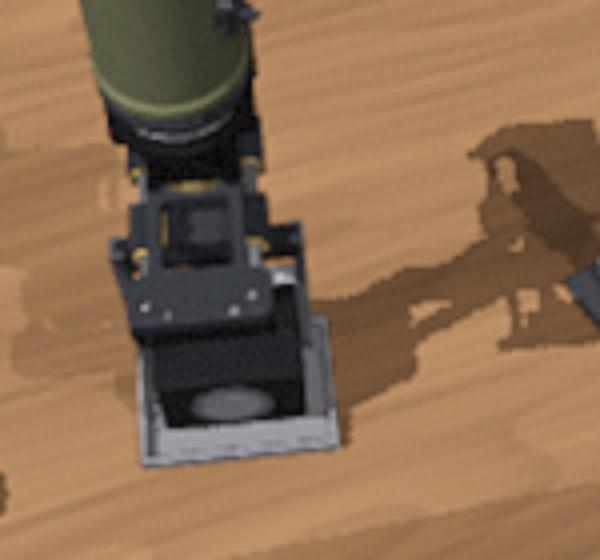

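View pics/w6.png

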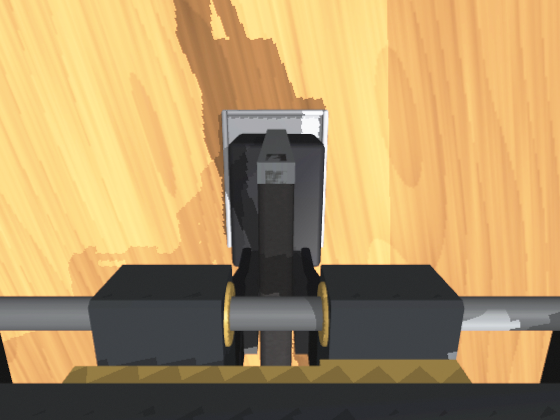

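```bash
python3 - <<'E'
from h import *
W=ctrl.get_image("wrist");s=ctrl.get_state();R=Rot.from_rotvec(s["tool_rot"]).as_matrix()
for u,v,z in[(275,111,.014),(223,112,.014),(327,112,.014),(278,134,.103),(231,150,.1),(324,150,.1)]:
    print(u,v,(1e3*R.T@(onz(W,u,v,z)-s["position"])).round(1))
E
```

```text
275 111 [ -1.  -67.6 208.4]
223 112 [-49.4 -66.6 208.4]
327 112 [ 47.4 -66.8 208.5]
278 134 [  1.3 -54.9 119.4]
231 150 [-32.8 -43.1 122.4]
324 150 [ 34.9 -43.2 122.4]
```

Everything measures within 2 mm of centred. I'll lower it slowly.

Emit:
drive_tool([
  [[-0.006, 0.004, 0, 0, 255], [-0.006, 0.004, 0.02, 0, 255], [-0.006, 0.004, 0.04, 0, 255], [-0.006, 0.004, 0.06, 0, 255], [-0.006, 0.004, 0.068, 0, 255], [-0.006, 0.004, 0.072, 0, 255], [-0.006, 0.004, 0.072, 0, 255]],
])

```text
time: 17.75
position: [0.56, -0.15, 0.2003]
tool_rot: [3.121, -0.361, 0.0]
ft_force: [0.5, 0.2, -3.6]
grip_width: 0.155
```

```bash
python3 st.py
```

```text
x rel 60.439148878029386 z 0.2003010590147628 F tool [ 0.49448305 -0.27249529  3.61751924] M [ 0.05231369  0.0631412  -0.00355739] 17.75
```

Emit:
drive_tool([
  [[0, 0, 0.003, 0, 255], [0, 0, 0.006, 0, 255], [0, 0, 0.008, 0, 255], [0, 0, 0.008, 0, 255]],
])

```text
time: 18.25
position: [0.5598, -0.15, 0.1978]
tool_rot: [3.121, -0.361, -0.0]
ft_force: [0.2, 0.5, -3.7]
grip_width: 0.158
```

```bash
python3 st.py
```

```text
x rel 60.35019096220306 z 0.19777529442450084 F tool [ 0.09415303 -0.56261393  3.66345864] M [-0.00391756  0.06311165  0.03075518] 18.25
```

Emit:
drive_tool([
  [[0, 0, 0.003, 0, 255], [0, 0, 0.005, 0, 255], [0, 0, 0.005, 0, 255], [0, 0, 0.005, 0, 255]],
])

```text
time: 18.75
position: [0.5603, -0.15, 0.1976]
tool_rot: [3.12, -0.361, 0.002]
ft_force: [-1.9, -0.2, 5.6]
grip_width: 0.152
```

```bash
python3 st.py
```

```text
x rel 60.7974047855421 z 0.19758093525133305 F tool [-1.76811033  0.63808455 -5.65042879] M [ 0.00202173 -0.53965665 -0.0044301 ] 18.75
```

It touched the floor at the expected height: TCP 0.1976, and the vertical force reversed. I'll release and rise.

Emit:
drive_tool([
  [[0, 0, 0, 0, 225], [0, 0, 0, 0, 205], [0, 0, 0, 0, 160], [0, 0, 0, 0, 80], [0, 0, 0, 0, 0], [0, 0, 0, 0, 0], [0, 0, 0, 0, 0], [0, 0, 0, 0, 0], [0, 0, 0, 0, 0]],
])

```text
time: 19.88
position: [0.5599, -0.15, 0.1964]
tool_rot: [3.121, -0.361, 0.0]
ft_force: [0.1, -0.5, 0.1]
grip_width: 0.911
```

```bash
python3 st.py;python3 go.py; python3 -c "
from h import *
W=ctrl.get_image('wrist');cv2.imwrite('pics/w7.png',W['img']);print(ctrl.get_state()['grip_width'])"
```

```text
x rel 60.388413644764675 z 0.19636275156437444 F tool [ 0.20253761  0.50015252 -0.05229649] M [-0.04787598  0.05670525 -0.02793819] 19.875
yaw -0.23053661753450377 [ 0.55985922 -0.14999948  0.19636275] d scaled [ 6.18586684e-03 -4.87400400e-03 -3.87643331e-07] spin -0.00017081066633211942
0.9820512407729476
```

View pics/w7.png

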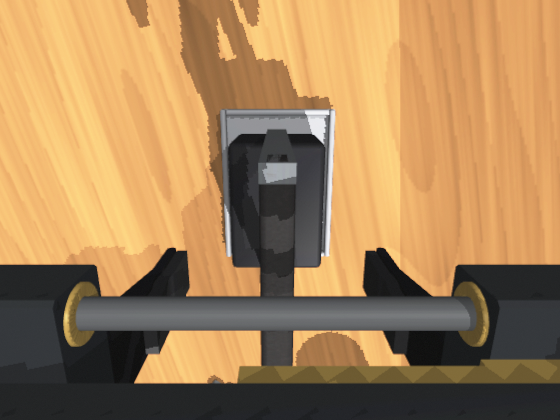

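The fingers are open and clear of the bar, and the speaker sits inside the rim. I'll go straight up and then aside for the final check.

Emit:
drive_tool([
  [[0, 0, -0.05, 0, 0], [0, 0, -0.15, 0, 0], [0, 0, -0.3, 0, 0], [0, 0, -0.45, 0, 0], [0, 0, -0.55, 0, 0], [0, 0.2, -0.6, 0, 0], [0, 0.4, -0.6, 0, 0], [0, 0.5, -0.6, 0, 0], [0, 0.5, -0.6, 0, 0], [0, 0.5, -0.6, 0, 0], [0, 0.5, -0.6, 0, 0]],
])

```text
time: 21.4
position: [0.5264, -0.2939, 0.377]
tool_rot: [-3.121, 0.356, -0.001]
ft_force: [0.4, 0.0, 0.4]
grip_width: 1.0
```

```bash
python3 st.py; python3 - <<'E'
from h import *
for n in("scene","top","wrist"):
    d=ctrl.get_image(n); cv2.imwrite(f"pics/{n}8.png",d["img"])
import pickle;pickle.dump((ctrl.get_image("wrist"),ctrl.get_image("top")),open("w8.pkl","wb"))
E
```

```text
x rel 59.34098427313077 z 0.37697756065881777 F tool [ 0.40500192 -0.1017625  -0.41857121] M [-0.0025006   0.09693152  0.04387825] 21.4
```

View pics/wrist8.png

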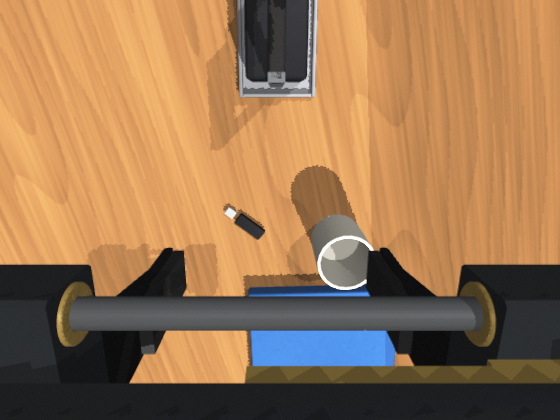

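View pics/scene8.png

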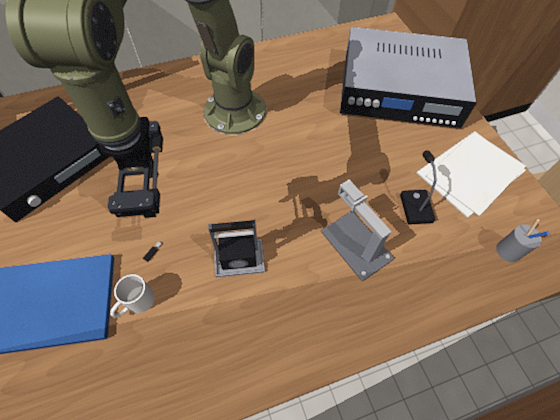

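```bash
python3 - <<'E'
from h import *
import pickle
W,T=pickle.load(open("w8.pkl","rb"))
a=-.23;ax=np.array([np.cos(a),np.sin(a)]);ay=np.array([-ax[1],ax[0]]);c=np.array([.5613,-.149])
for u,v,z in[(277,96,.014),(239,94,.014),(315,94,.014),(262,81,.08),(245,70,.08),(310,70,.08)]:
    p=onz(W,u,v,z)[:2]-c;print(u,v,round(1e3*p@ax,1),round(1e3*p@ay,1))
cv2.imwrite("pics/t8.png",cv2.resize(T["img"][160:250,290:390],None,fx=5,fy=5))
E
```

```text
277 96 0.2 -68.6
239 94 -49.8 -66.2
315 94 50.1 -66.0
262 81 -17.1 -52.6
245 70 -36.2 -40.9
310 70 37.0 -40.7
```

View pics/t8.png

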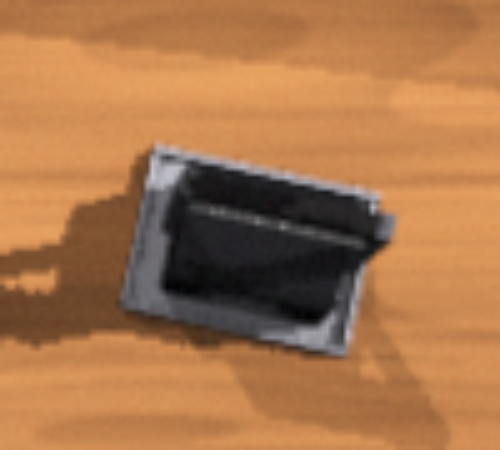

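The box is within about 1 mm of centre in x and 2–4 mm in y. It stands upright inside the rim, so I'm handing in.

```bash
python3 -c "
from bench import ctrl
print(ctrl.close_job())"
```

```text
the job is handed in; nothing more can be done
None
```

The loudspeaker is off the hook and standing upright inside the grey tray, and the job was handed in at about 22 s. No verdict is reported.

**What I did**
- **Grasp:** I gripped the handle bar from above at 60 N; the opening read 13.6 mm on the 14 mm bar.
- **Keeper:** I pushed back against it in steps. Force was about 4 to 5.6 N on the spring, then climbed to 9 N over 0.4 mm of travel, which I took as the stop.
- **Lift:** From there I raised it about 33 mm and took it off over the nose. Wrist force in the readings between steps stayed under 10 N.
- **Placing:** I carried it to the tray and lowered it until the first contact, about 6 N upward on the wrist. Then I released it and moved the gripper away.

**Last checks**
- **Position:** The wrist camera puts the box within about 1 mm of the tray's centre in x. In y it reads about 4 mm off; I took the lower upright as part of that edge, so the true figure is less certain.
- **Upright:** It looks upright in all three views.
- **Bystanders:** The microphone, mug and memory stick look unmoved in the scene view, which I judged by eye.
- **Tray position:** The top and scene cameras disagreed by about 3 mm in x. I used nearly the top value because its tray size matched the given one, and the wrist camera later agreed.
- **Odd reading:** Partway through the lift the downward force briefly dropped to 0.3 N. I put this down to rubbing on the keeper; it returned to about 4 N.

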